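# Set the side guide of a labelling jig to its carton and lock it

## Task

Set the labelling jig to the carton standing in it: turn the black knob clockwise until the blue-faced side guide has pushed the carton against the fence and just holds it there, snug but without squeezing it hard. Then turn the orange lock ring under the knob clockwise until it is hand-tight, without forcing it, so that the guide stays locked on the carton. Leave the other things on the bench alone.

Things in the scene. Friction and masses are not known exactly. Their poses are not given: they have to be found in the camera images.
- knob_grip (a point): centre of the black fluted knob on top of the jig's grey gearbox (knob: diameter 33 mm, 25 mm tall, vertical axis; this point is on the axis 16 mm above its underside, 9 mm below its top). Clockwise from above drives the guide to the carton, 9 mm per rad. Free turning takes about 0.13 N m of friction; holding the carton at 8 N adds 0.07 N m. It stays where it is left.
- knob (a joint): angle of the knob in rad, growing clockwise from above; range -0.3 to 5. It starts between 0 and 0.6; the guide has the carton against the fence somewhere between 1.8 and 3.1, which must be felt.
- ring_grip (a point): centre of the orange knurled lock ring (diameter 58 mm, 17 mm tall, vertical axis shared with the knob, this point half-way up, 31 to 34 mm below knob_grip). Its top is 7 to 9 mm below the knob's underside; under it is a steel boss 43 mm wide (56 mm at its 4 mm high foot), and 27 mm below this point the top of the gearbox, 74 x 64 mm.
- lock_ring: the same orange ring, captive on the boss; origin on the axis at its underside. Clockwise from above drives a pusher in it onto the washer. It turns slack at about 0.05 N m, bites after 0.4 to 1.7 rad (differs each time, must be felt), then stiffens by about 0.9 N m per rad turned, slipping in jerks. Hand-tight is 0.4 to 0.8 N m at the moment it moves; at rest the felt torque is lower. Over 1.4 N m would strip it.
- thrust_washer: keyed steel washer inside the lock ring, out of sight; the ring presses it on the knob's flange and so locks the knob. It counts as tight when pressed with 20 N or more, reached about 0.25 rad after the ring bites (about 0.25 N m). The ring stays tight by itself. Origin on the axis at its underside; it needs no handling.
- guide: the moving side guide: an upright aluminium plate 100 mm long and 58 mm high on two rods from the gearbox, with a blue face plate on springs in front (8 N per mm, 5 mm of give). Origin in the blue face at its foot, mid-length; its y axis points to the carton and the fence. Driven only by the knob.
- carton: navy-blue carton 52 x 67 x 70 mm, 0.09 kg, standing loose on the jig's plate between the guide and the aluminium fence, its 67 mm side across the channel. Origin at the centre of its underside. The fence is bolted in slots, a few mm nearer or farther each time. Over 22 N would crush the carton.
- next_carton: bystander: a second navy-blue carton 52 x 67 x 70 mm on the bench behind the jig; origin under its centre
- label_roll: bystander: white label roll lying flat, 91 mm across, 51 mm high, behind the jig; origin under its centre. (Left of this bench a black upright post of the roll stand rises from the floor to over 1 m at about x 0.48, y 0.23; keep the arm clear of it.)
- pot: bystander: round cream pot with a dark red base, 63 mm across, 34 mm high, standing in front of the jig; origin under its centre

How it is judged:
By the outcome, as a careful person would: the job done as asked, in the order asked, and still so for the second after the job is handed in, with the robot touching nothing.
It also fails if it takes over 72 s, if anything falls off the work surface, if the arm or the gripper's body presses on something with over 40 N, if the wrist force passes 120 N, or if a joint passes its speed limit or range.

## Robot

A 7-joint arm with a two-finger parallel gripper is mounted at the origin on a cart in front of the work surface, level with it; the furniture and walls round the work are solid. World frame = base frame: x ahead of the robot, y to its left, z up, the work surface at z = 0. Lengths are in mm, angles in rad, forces in N, time in s.
With the tool pointing down it reaches from about 400 to 875 mm from the base axis. Payload 4.4 kg.
Tool frame: the origin (TCP) lies midway between the tips of the shut fingers; the grasp point (between the pads) lies grasp_offset behind it (grasp_offset is the distance from the TCP to the grasp point, in mm); z points along the fingers, y is the line along which they close (so a half turn about z gives the same grasp; the last joint's range is limited). The gripper opens to 85 mm and grips with 20 to 120 N. Pads are 22 mm wide; open, the fingers measure 114 mm over their backs; the gripper's body (76 mm by 85 mm) begins 54 mm behind the grasp point. The pads swing forward as they close: fully open they stand 13 mm farther back than shut.
Start: joints at [-1.189, 0.628, 0.038, 1.517, -0.027, 0.996, -0.02], TCP at [281.418, 585.937, 194.113] pointing down, gripper open.
Joint ranges: [-3.06, 3.06], [-0.37, 2.12], [-1.25, 1.32], [0.18, 2.47], [-1.1, 4.24], [0.23, 1.98], [-2.94, 2.94]. Speed limits (rad/s): [2.57, 2.57, 3.14, 3.14, 3.14, 3.14, 3.14].

## Interface

Orientations are given as [roll, pitch, yaw] about the fixed x, y, z axes, in that order (R = Rz(yaw) Ry(pitch) Rx(roll)).
In Python, from cell import * gives the robot as it stands. The module is installed in compiled form; this text tells all that it offers.
- The arm moves only by the shell command python3 -m jog 'ROWS'. ROWS is a JSON object of lists of equal length, an entry for each row: "angular": the turn, a rotation vector about the tool's x, y, z in degrees, a list of three; "travel": the shift along the tool's x, y, z in cm, a list of three; "fingers": the closure, from 0 (fully open) to 1 (shut). In form: {"angular": [[rx, ry, rz], ...], "travel": [[tx, ty, tz], ...], "fingers": [fingers, ...]}. A call has 1 to 5 rows; each row is the pose to reach, as a shift and turn from the pose commanded when the call began, along the tool's axes at that moment; what a row does not reach only later rows make up. A row lasts 1/8 s, in which the tool goes at most 62.5 mm and 10.7 degrees, less where a joint would pass 70% of its speed; a pose out of reach is approached as far as the arm can. A call with a gripper value outside its range is refused whole. The fingers move at their own pace and stop on an object; the grip force is fixed at half the most. Time passes only in rows, so rows that repeat a pose let the fingers close. It gives the time, the measured TCP pose, the force and the opening at its end, in the units of the state.
- read_state(): the state, without advancing time (a new reading comes with each control period).
- get_image(name): name is "scene" or "top" or "wrist"; returns the picture (420x560x3 uint8, red, green, blue); there is no depth.
- camera_model(name): a dict with "mtx" (3x3 intrinsics, pixels), "T" (4x4, takes a point from camera to world coordinates). Camera axes: x right, y down, z forward; pixel columns grow to the right and rows downward; lengths in mm; the calibration is good to about 2 mm. A picture is of the moment at which its call begins: read the wrist's pose just before it. camera_model takes no time and is no camera call; for the wrist camera it gives the pose at the moment of the call.
- finish_job(): hands the job in, once; it reports no verdict.
The state is a dict: "clock": time; "qpos": joint angles; "qd": joint speeds; "tau": joint torques, N m; "eef_pos": TCP position; "tool_rot": TCP orientation; "force": force on the tool from outside, world axes, zero at the start; "torque": the same for the moment, N m; "width": finger opening in mm.
Only numpy, scipy, OpenCV 4.12 (cv2) and the standard library are available. Lean on these libraries where they do the work, as an engineer would, in place of code of your own. Each camera call takes 0.05 s, during which the arm holds its last target. There are 200 camera calls.

## Working session

There is one attempt and no reset: what is moved stays moved. The work goes in short steps, Python scripts to look and compute and a shell command to move; the robot and the scene stay as the last step left them, time stands still between calls to the robot, and variables do not carry over. Pictures are saved under pics/ and viewed, on a budget of 13 in all, crops included, one or two more only if the job needs it, and the job is handed in when it is done.

```bash
mkdir -p pics; python3 - <<'E'
from cell import *
import cv2,numpy as np
s=read_state()
print({k:np.round(v,3).tolist() for k,v in s.items()})
for n in("scene","top"):
    im=get_image(n); cv2.imwrite(f"pics/{n}0.png",im[:,:,::-1])
    c=camera_model(n); print(n,np.round(c["mtx"],1).tolist(),np.round(c["T"],3).tolist())
print(np.round(camera_model("wrist")["T"],3).tolist())
try: print(grasp_offset)
except Exception as e: print(e)
E
```

```text
{'clock': 0.0, 'qpos': [-1.189, 0.629, 0.038, 1.518, -0.027, 0.996, -0.02], 'qd': [0.002, -0.0, -0.0, 0.0, 0.002, -0.0, -0.0], 'tau': [-0.0, -56.341, 1.226, -19.344, 0.011, 0.011, 0.0], 'eef_pos': [281.135, 585.285, 193.201], 'tool_rot': [-3.14, 0.0, 2.694], 'force': [-0.19, 0.85, -0.155], 'torque': [-0.001, -0.015, -0.033], 'width': 85.486}
scene [[503.3, 0.0, 282.0], [0.0, 503.3, 206.4], [0.0, 0.0, 1.0]] [[-0.545, 0.744, -0.386, 899.11], [0.838, 0.49, -0.239, 95.291], [0.011, -0.454, -0.891, 868.508], [0.0, 0.0, 0.0, 1.0]]
top [[414.4, 0.0, 278.1], [0.0, 414.4, 208.5], [0.0, 0.0, 1.0]] [[0.001, -0.984, 0.177, 411.58], [-1.0, -0.001, -0.001, -145.856], [0.001, -0.177, -0.984, 929.971], [0.0, 0.0, 0.0, 1.0]]
[[0.433, 0.855, 0.286, 207.802], [0.901, -0.41, -0.14, 620.839], [-0.002, 0.318, -0.948, 373.204], [0.0, 0.0, 0.0, 1.0]]
18.700000000000003
```

View pics/scene0.png

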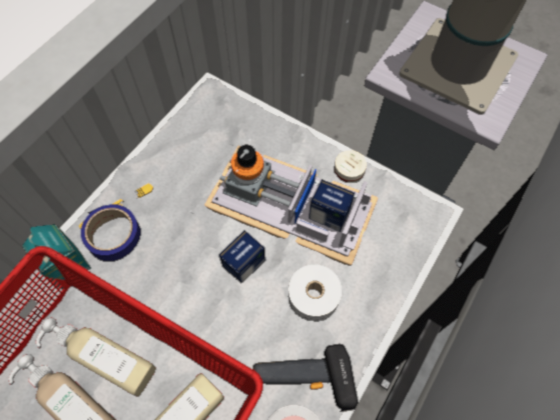

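View pics/top0.png

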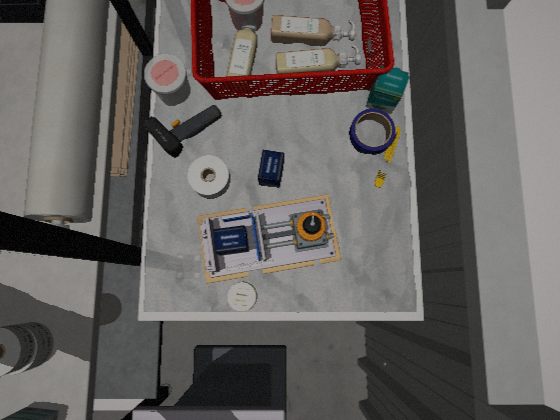

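The scene view shows the knob near (246,155) and the orange ring near (246,163). The top view shows the ring at (311,226), the carton at (231,239) and the guide at (256,237). I'll enlarge both views.

```bash
python3 - <<'E'
import cv2,numpy as np
a=cv2.imread("pics/scene0.png")[130:220,200:300];b=cv2.imread("pics/top0.png")[190:290,195:345]
A=cv2.resize(a,None,fx=4,fy=4,interpolation=cv2.INTER_CUBIC);B=cv2.resize(b,None,fx=2.66,fy=2.66,interpolation=cv2.INTER_CUBIC)
B=cv2.copyMakeBorder(B,0,A.shape[0]-B.shape[0],0,0,cv2.BORDER_CONSTANT)
cv2.imwrite("pics/crop.png",np.hstack([A,B]))
for n in("scene","top"):
    im=cv2.imread(f"pics/{n}0.png");h=cv2.cvtColor(im,cv2.COLOR_BGR2HSV)
    m=cv2.inRange(h,(5,150,120),(20,255,255))
    k,l,st,c=cv2.connectedComponentsWithStats(m)
    for i in range(1,k):
        if st[i,4]>40: print(n,st[i],c[i])
E
```

```text
scene [231 152  32  25 380] [247.61578947 166.60789474]
scene [311 382  11   7  62] [316.        385.0483871]
top [297 212  28  28 336] [309.68154762 226.75297619]
```

View pics/crop.png

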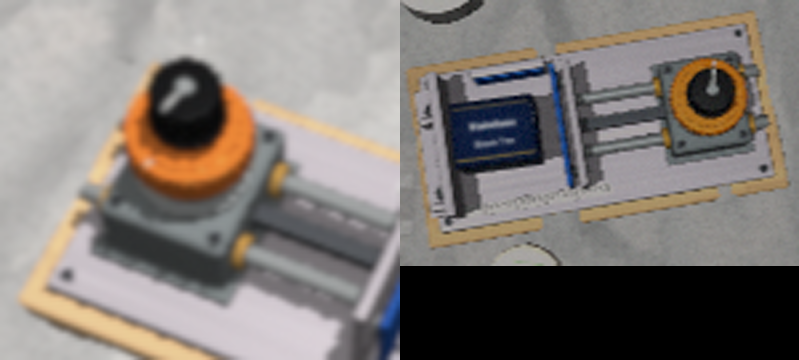

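```bash
cat > h.py <<'E'
from cell import *
import numpy as np
from scipy.spatial.transform import Rotation as Ro
def ray(n,u,v,T=None):
    c=camera_model(n); T=c["T"] if T is None else T
    return T[:3,3],T[:3,:3]@np.linalg.solve(c["mtx"],[u,v,1.])
def tri(p):
    A=np.zeros((3,3));b=np.zeros(3);R=[ray(*q) for q in p]
    for o,d in R:
        d=d/np.linalg.norm(d);P=np.eye(3)-np.outer(d,d);A+=P;b+=P@o
    x=np.linalg.solve(A,b)
    return x,[np.linalg.norm(np.cross(x-o,d/np.linalg.norm(d))) for o,d in R]
def onz(n,u,v,z,T=None):
    o,d=ray(n,u,v,T);return o+d*(z-o[2])/d[2]
def proj(n,X,T=None):
    c=camera_model(n);T=c["T"] if T is None else T
    p=c["mtx"]@(T[:3,:3].T@(np.asarray(X,float)-T[:3,3]));return p[:2]/p[2]
def go(X,yaw):
    s=read_state();R=Ro.from_euler("xyz",s["tool_rot"]);Rt=Ro.from_euler("xyz",[np.pi,0,yaw])
    print("travel cm",np.round(R.inv().apply(np.array(X)-s["eef_pos"])/10,2),"ang deg",np.round((R.inv()*Rt).as_rotvec(degrees=True),1))
E
python3 - <<'E'
from h import *
print("knobtop",tri([("scene",245.8,152),("top",312.3,222.5)]))
print("ringtop",tri([("scene",246.8,162),("top",311,226)]))
for uv in((209,282),(340,262),(200,214),(331,197)):print(onz("top",*uv,5).round(1))
for uv in((312.3,222.5),):
    for z in(110,120,130,140):print(z,onz("top",*uv,z).round(1),onz("scene",245.8,152,z).round(1))
E
```

```text
knobtop (array([ 526.69241686, -212.52550085,  134.00261231]), [np.float64(0.3852832538476186), np.float64(0.38528325384751194)])
ringtop (array([ 524.94146269, -213.25384902,   98.35552849]), [np.float64(0.12653488585993566), np.float64(0.12653488585998343)])
[413.3   5.1   5. ]
[ 457.2 -283.9    5. ]
[564.7  30.1   5. ]
[ 604.3 -267.2    5. ]
110 [ 530.4 -214.9  110. ] [ 514.4 -222.2  110. ]
120 [ 528.9 -214.   120. ] [ 519.4 -218.   120. ]
130 [ 527.5 -213.2  130. ] [ 524.5 -213.8  130. ]
140 [ 526.  -212.4  140. ] [ 529.6 -209.7  140. ]
```

```bash
python3 -m jog '{"angular":[[0,0,0],[0,0,0],[0,0,0],[0,0,0],[0,0,0]],"travel":[[-0.5,-5.6,0],[-0.9,-11.2,0],[-1.3,-16.8,0],[-1.8,-22.5,0],[-1.8,-22.5,0]],"fingers":[0,0,0,0,0]}'; python3 -c "
from h import *
s=read_state();print(s['qpos'],s['eef_pos'],s['tool_rot'])"
```

```text
clock: 0.72
eef_pos: [198.1, 369.6, 193.6]
tool_rot: [-3.135, 0.0, 2.693]
force: [-0.0, 0.6, 0.4]
width: 85.4
[-1.17371007  0.30879564  0.03604161  2.11734723 -0.01650511  0.7219116
 -0.0048672 ] [198.07102858 369.56143988 193.57354007] [-3.13538850e+00  1.51949959e-04  2.69284532e+00]
```

```bash
python3 -m jog '{"angular":[[0,0,0],[0,0,0],[0,0,0],[0,0,0],[0,0,0]],"travel":[[-5,-2,0],[-10,-4,0],[-15,-6,0],[-20,-8,0],[-24.8,-10,0]],"fingers":[0,0,0,0,0]}'; python3 -c "
from h import *
s=read_state();print(s['qpos'].round(2),s['eef_pos'].round(),s['tool_rot'].round(3))"
python3 -m jog '{"angular":[[0,0,0],[0,0,0],[0,0,0],[0,0,0],[0,0,0]],"travel":[[-2.9,-4.4,0],[-5.8,-8.8,0],[-8.7,-13.2,0],[-11.6,-17.6,0],[-14.3,-21.8,0]],"fingers":[0,0,0,0,0]}'; python3 -c "
from h import *
s=read_state();print(s['qpos'].round(2),s['eef_pos'].round(),s['tool_rot'].round(3))
go([526,-213,200],3.09)"
```

```text
clock: 1.35
eef_pos: [382.7, 177.1, 194.2]
tool_rot: [3.14, 0.001, 2.694]
force: [1.3, 1.2, 0.2]
width: 85.3
[-0.59  0.31  0.12  2.12 -0.06  0.72  0.69] [383. 177. 194.] [3.140e+00 1.000e-03 2.694e+00]
clock: 1.98
eef_pos: [416.3, -82.5, 194.2]
tool_rot: [3.141, 0.001, 2.694]
force: [0.3, 0.5, 0.2]
width: 85.5
[-0.02  0.32  0.2   2.11 -0.09  0.72  1.36] [416. -82. 194.] [3.141e+00 1.000e-03 2.694e+00]
travel cm [-15.54  -7.02  -0.56] ang deg [  0.    0.1 -22.7]
```

```bash
python3 -m jog '{"angular":[[0,0,-10],[0,0,-20],[0,0,-30],[0,0,-40],[0,0,-50]],"travel":[[-4,-1.7,0],[-8,-3.4,0],[-12,-5.1,0],[-15.5,-7,0],[-15.5,-7,0]],"fingers":[0,0,0,0,0]}'; python3 - <<'E'
from h import *
import cv2
s=read_state();print(s['qpos'].round(2),s['eef_pos'].round(1),s['tool_rot'].round(3),s['torque'])
T=camera_model("wrist")["T"];np.save("T1.npy",T)
im=get_image("wrist");cv2.imwrite("pics/w1.png",im[:,:,::-1])
print(proj("wrist",[526,-213,133],T),proj("wrist",[526,-213,99],T))
E
```

```text
clock: 2.6
eef_pos: [526.6, -214.5, 193.5]
tool_rot: [-3.139, 0.001, -2.715]
force: [-0.5, -0.1, 0.6]
width: 85.1
[ 0.35  0.51 -0.03  1.75  0.02  0.88  2.32] [ 526.6 -214.5  193.5] [-3.139e+00  1.000e-03 -2.715e+00] [0.00399694 0.0398712  0.00522397]
[276.20887193 211.70763642] [275.98593707 198.10941639]
```

View pics/w1.png

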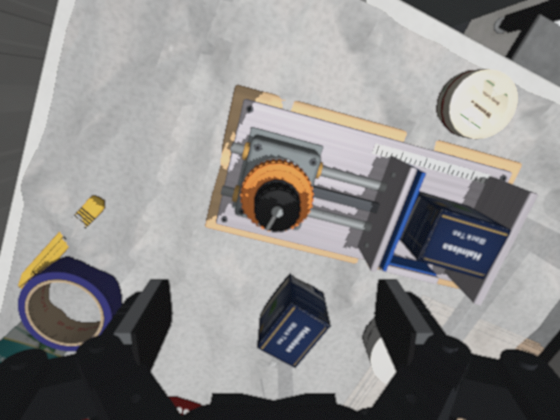

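Wrist view: the knob centre dot is at about (277,211) and the ring centre at about (277,198), both matching my axis estimate of (526,-213). The next carton is at (295,320), clear of the fingers. I'll descend now.

```bash
python3 -m jog '{"angular":[[0,0,0],[0,0,0],[0,0,0],[0,0,0],[0,0,0]],"travel":[[0,0.1,3],[0,0.1,6],[0,0.1,8.5],[0,0.1,8.8],[0,0.1,8.8]],"fingers":[0,0,0,0,0]}';python3 - <<'E'
from h import *
s=read_state();print(s['qpos'].round(2),s['eef_pos'].round(1),s['tool_rot'].round(3),s['force'].round(2),s['torque'].round(3))
E
python3 -m jog '{"angular":[[0,0,0],[0,0,0],[0,0,0],[0,0,0],[0,0,0]],"travel":[[0,0,0],[0,0,0],[0,0,0],[0,0,0],[0,0,0]],"fingers":[1,1,1,1,1]}';python3 - <<'E'
from h import *
import cv2
s=read_state();print(s['qpos'].round(2),s['eef_pos'].round(1),s['tool_rot'].round(3),s['force'].round(2),s['torque'].round(3))
E
```

```text
clock: 3.28
eef_pos: [524.6, -209.9, 106.5]
tool_rot: [-3.141, 0.001, -2.717]
force: [0.1, 0.1, 0.4]
width: 85.3
[ 0.35  0.62 -0.02  1.84  0.02  0.68  2.3 ] [ 524.6 -209.9  106.5] [-3.141e+00  1.000e-03 -2.717e+00] [0.12 0.14 0.45] [-0.029 -0.009 -0.043]
clock: 3.9
eef_pos: [524.0, -209.9, 106.2]
tool_rot: [-3.142, 0.0, -2.717]
force: [0.0, 0.0, -0.3]
width: -0.4
[ 0.35  0.62 -0.03  1.85  0.02  0.68  2.3 ] [ 524.  -209.9  106.2] [-3.142  0.    -2.717] [ 0.05  0.02 -0.27] [0.009 0.007 0.091]
```

```bash
python3 - <<'E'
from h import *
import cv2
T=camera_model("wrist")["T"];np.save("T2.npy",T)
im=get_image("wrist");cv2.imwrite("pics/w2.png",im[:,:,::-1])
s=read_state();print(proj("wrist",s["eef_pos"],T),proj("wrist",[526,-213,133],T))
E
```

```text
[273.81523944 246.63489324] [266.31676853 270.92230095]
```

View pics/w2.png

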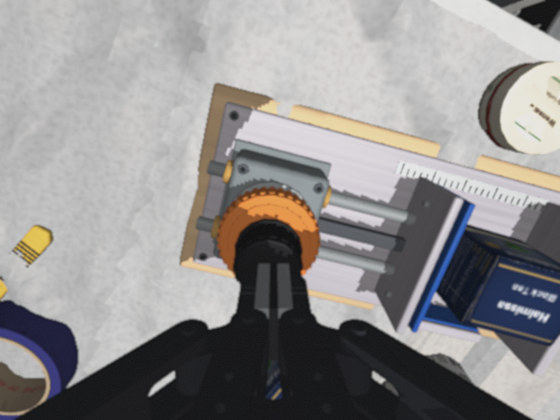

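```bash
python3 - <<'E'
from h import *
import cv2
print(camera_model("wrist")["mtx"].round(1).tolist())
T1,T2=np.load("T1.npy"),np.load("T2.npy");print(T2.round(2).tolist())
for T,n in((T1,"w1"),(T2,"w2")):
    im=cv2.imread(f"pics/{n}.png");h=cv2.cvtColor(im,cv2.COLOR_BGR2HSV)
    m=cv2.inRange(h,(5,150,100),(20,255,255));k,l,st,c=cv2.connectedComponentsWithStats(m)
    i=1+np.argmax(st[1:,4]);print(n,st[i])
    for zt in(80,90,100): # predicted ring outline bbox
        a=np.linspace(0,6.283,200);P=np.array([proj("wrist",[525.5+29*np.cos(t),-213+29*np.sin(t),zt],T) for t in a]);print(zt,P.min(0).round(),P.max(0).round())
im=cv2.imread("pics/w2.png")[180:330,180:360];cv2.imwrite("pics/w2c.png",cv2.resize(cv2.convertScaleAbs(im,alpha=2.0,beta=15),None,fx=4,fy=4,interpolation=cv2.INTER_CUBIC))
E
```

```text
[[354.9, 0.0, 273.1], [0.0, 354.9, 210.2], [0.0, 0.0, 1.0]]
[[-0.41, 0.86, 0.29, 449.69], [0.91, 0.39, 0.13, -243.77], [-0.0, 0.32, -0.95, 286.06], [0.0, 0.0, 0.0, 1.0]]
w1 [ 241  160   72   68 1923]
80 [242. 158.] [310. 223.]
90 [241. 160.] [311. 227.]
100 [240. 162.] [312. 231.]
w2 [ 217  189  102   85 3748]
80 [222. 184.] [315. 271.]
90 [219. 189.] [317. 279.]
100 [217. 193.] [319. 287.]
```

View pics/w2c.png

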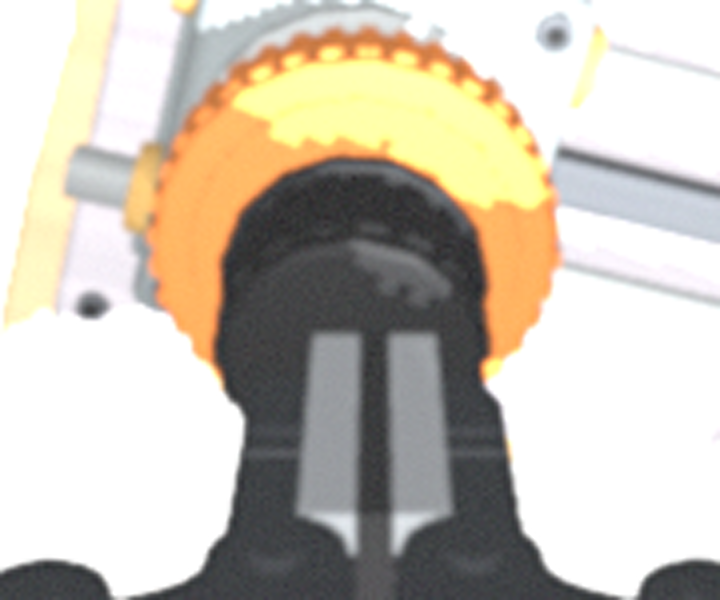

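```bash
python3 - <<'E'
from h import *
T1,T2=np.load("T1.npy"),np.load("T2.npy")
R=Ro.from_euler("xyz",[np.pi,0,-2.717])
print("open view1: inner/outer pad corners, camera side")
for y in(42.5,57):
  for z in(-13,-40): print(y,z,[proj("wrist",np.array([526.6,-214.5,193.5])+R.apply([x,sg*y,z]),T1).round() for sg in(1,-1) for x in(11,-11)])
print("shut view2")
for z in(0,-18.7,-27,-40): print(z,[proj("wrist",np.array([524,-209.9,106.2])+R.apply([x,0,z]),T2).round() for x in(11,-11)])
E
```

```text
open view1: inner/outer pad corners, camera side
42.5 -13 [array([357., 238.]), array([354., 276.]), array([190., 237.]), array([193., 276.])]
42.5 -40 [array([371., 262.]), array([367., 306.]), array([177., 262.]), array([181., 305.])]
57 -13 [array([386., 238.]), array([382., 276.]), array([162., 237.]), array([166., 276.])]
57 -40 [array([404., 262.]), array([399., 306.]), array([144., 261.]), array([149., 305.])]
shut view2
0 [array([274., 228.]), array([274., 265.])]
-18.7 [array([274., 242.]), array([274., 282.])]
-27 [array([274., 249.]), array([274., 290.])]
-40 [array([274., 262.]), array([274., 305.])]
```

The fingers closed to zero width with no force. In the crop their tips end above the knob's top face, at about (273,262), which is some 30-40 mm higher than the reported TCP. So the real tips sit higher than stated. I'll open, go down 25 mm, which is collision-free under either reading, and look again.

```bash
python3 -m jog '{"angular":[[0,0,0],[0,0,0],[0,0,0],[0,0,0],[0,0,0]],"travel":[[0,0,0],[0,0,0],[0,0,0],[0,0,0],[0,0,0]],"fingers":[0,0,0,0,0]}'
python3 -m jog '{"angular":[[0,0,0],[0,0,0],[0,0,0],[0,0,0],[0,0,0]],"travel":[[0,-0.2,0.7],[0,-0.2,1.4],[0,-0.2,2.0],[0,-0.2,2.5],[0,-0.2,2.5]],"fingers":[0,0,0,0,0]}';python3 - <<'E'
from h import *
import cv2
s=read_state();print(s['eef_pos'].round(1),s['tool_rot'].round(3),s['force'].round(2),s['torque'].round(3))
T=camera_model("wrist")["T"];np.save("T3.npy",T)
a=get_image("wrist")[150:410,110:440];b=get_image("scene")[90:220,190:310]
A=cv2.resize(a,(420,331),interpolation=cv2.INTER_CUBIC);B=cv2.resize(b,None,fx=3,fy=3,interpolation=cv2.INTER_CUBIC)
A=cv2.copyMakeBorder(A,0,390-331,0,0,cv2.BORDER_CONSTANT)
cv2.imwrite("pics/w3.png",cv2.convertScaleAbs(np.hstack([A,B])[:,:,::-1],alpha=1.5,beta=10))
E
```

```text
clock: 4.58
eef_pos: [524.0, -209.9, 106.1]
tool_rot: [3.142, -0.0, -2.717]
force: [0.6, -0.6, 0.9]
width: 85.2
clock: 5.2
eef_pos: [524.4, -211.6, 80.6]
tool_rot: [3.141, -0.001, -2.717]
force: [-0.1, -0.4, -1.1]
width: 85.4
[ 524.4 -211.6   80.6] [ 3.141e+00 -1.000e-03 -2.717e+00] [-0.09 -0.41 -1.1 ] [-0.021 -0.001 -0.011]
```

View pics/w3.png

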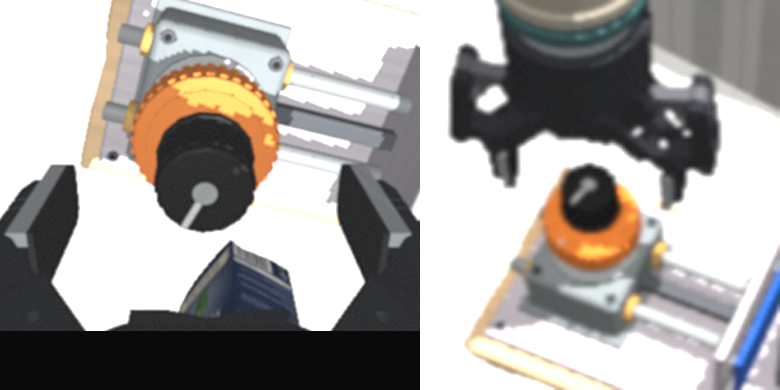

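```bash
python3 - <<'E'
from h import *
R=Ro.from_euler("xyz",[np.pi,0,-2.717]);E=np.array([524.4,-211.6,80.6])
for z in(-13,-30,-40,-50,-60): print(z,[proj("scene",E+R.apply([0,y,z])).round(1) for y in(-50,0,50)])
print("obs (220,152) (272.7,158)")
T=np.load("T3.npy")
for z in(-40,-50,-60): print(z,[proj("wrist",E+R.apply([x,42.5,z]),T).round(1) for x in(11,0,-11)])
print(proj("wrist",[526,-213,133],T), "obs dot", 110+205/420*330,150+195*260/331)
E
```

```text
-13 [array([220.7, 159.9]), array([247.9, 163.6]), array([275.3, 167.4])]
-30 [array([219.8, 154.8]), array([247.5, 158.6]), array([275.3, 162.3])]
-40 [array([219.3, 151.7]), array([247.2, 155.5]), array([275.3, 159.3])]
-50 [array([218.7, 148.5]), array([246.9, 152.4]), array([275.3, 156.2])]
-60 [array([218.1, 145.3]), array([246.6, 149.2]), array([275.3, 153. ])]
obs (220,152) (272.7,158)
-40 [array([371.2, 261.6]), array([369. , 283.8]), array([367., 305.])]
-50 [array([377.6, 272.6]), array([375.2, 296. ]), array([372.8, 318.3])]
-60 [array([384.9, 285.3]), array([382.1, 309.9]), array([379.4, 333.4])]
[269.30475065 301.04859663] obs dot 271.07142857142856 303.1722054380665
```

The tips show at scene (220,152) and (273,158), and at wrist y≈280. That puts the open tips about 45 mm behind the reported TCP instead of 13 mm, so the tool is about 33 mm short of its nominal length. I'll correct for that, and the reported width should then read 33 mm on the knob.

```bash
python3 -m jog '{"angular":[[0,0,0],[0,0,0],[0,0,0]],"travel":[[-0.1,-0.1,0.7],[-0.1,-0.1,1.4],[-0.1,-0.1,1.4]],"fingers":[0,0,0]}'
python3 -m jog '{"angular":[[0,0,0],[0,0,0],[0,0,0],[0,0,0],[0,0,0]],"travel":[[0,0,0],[0,0,0],[0,0,0],[0,0,0],[0,0,0]],"fingers":[1,1,1,1,1]}';python3 - <<'E'
from h import *
s=read_state();print(s['eef_pos'].round(1),s['tool_rot'].round(3),s['force'].round(2),s['torque'].round(3),s['qpos'].round(2))
E
```

```text
clock: 5.68
eef_pos: [525.5, -212.0, 66.3]
tool_rot: [3.14, -0.001, -2.717]
force: [-0.3, 0.4, -0.4]
width: 85.4
clock: 6.3
eef_pos: [526.1, -212.1, 67.5]
tool_rot: [3.142, 0.0, -2.717]
force: [-0.9, 1.9, 5.7]
width: 31.3
[ 526.1 -212.1   67.5] [ 3.142  0.    -2.717] [-0.94  1.86  5.7 ] [ 0.228  0.282 -0.014] [ 0.35  0.68 -0.02  1.86  0.03  0.6   2.3 ]
```

```bash
cat > r.py <<'E'
from h import *
s=read_state();print("pos",s['eef_pos'].round(1),"yawdeg",np.degrees(s['tool_rot'][2]).round(2),"F",s['force'].round(1),"tau",s['torque'].round(3),"q7",s['qpos'][6].round(2),"w",round(float(s['width']),1),"t",s['clock'])
E
python3 -m jog '{"angular":[[0,0,0],[0,0,5],[0,0,10]],"travel":[[0,0,-0.1],[0,0,-0.1],[0,0,-0.1]],"fingers":[1,1,1]}' >/dev/null; python3 r.py
python3 -m jog '{"angular":[[0,0,5],[0,0,10],[0,0,10]],"travel":[[0,0,0],[0,0,0],[0,0,0]],"fingers":[1,1,1]}' >/dev/null; python3 r.py
```

```text
pos [ 526.2 -212.2   67.6] yawdeg -165.78 F [ 1.1 -0.1 -2.5] tau [-0.026 -0.111  0.238] q7 2.18 w 31.1 t 6.675
pos [ 526.2 -212.5   67.6] yawdeg -175.63 F [ 1.2 -0.8 -3.6] tau [-0.112 -0.215 -0.147] q7 2.06 w 31.4 t 7.05
```

```bash
for i in 1; do python3 -m jog '{"angular":[[0,0,5],[0,0,10],[0,0,15],[0,0,20]],"travel":[[0,0,0],[0,0,0],[0,0,0],[0,0,0]],"fingers":[1,1,1,1]}' >/dev/null; python3 r.py
python3 -m jog '{"angular":[[0,0,3]],"travel":[[0,0,0]],"fingers":[1]}' >/dev/null; python3 r.py
python3 -m jog '{"angular":[[0,0,3]],"travel":[[0,0,0]],"fingers":[1]}' >/dev/null; python3 r.py
python3 -m jog '{"angular":[[0,0,3]],"travel":[[0,0,0]],"fingers":[1]}' >/dev/null; python3 r.py
python3 -m jog '{"angular":[[0,0,3]],"travel":[[0,0,0]],"fingers":[1]}' >/dev/null; python3 r.py
python3 -m jog '{"angular":[[0,0,3]],"travel":[[0,0,0]],"fingers":[1]}' >/dev/null; python3 r.py
done
```

```text
pos [ 526.2 -212.8   67.7] yawdeg 164.32 F [ 0.5 -1.4 -5.2] tau [-0.315 -0.221  0.186] q7 1.81 w 31.2 t 7.55
pos [ 526.1 -212.9   67.7] yawdeg 161.32 F [ 1.4 -2.9 -6.3] tau [-0.485 -0.294  0.098] q7 1.78 w 31.4 t 7.675
pos [ 526.1 -212.9   67.7] yawdeg 158.25 F [ 1.7 -2.8 -8.5] tau [-0.629 -0.389  0.19 ] q7 1.74 w 31.6 t 7.8
pos [ 526.1 -212.9   67.7] yawdeg 155.19 F [ 1.  -3.9 -9.8] tau [-0.792 -0.444  0.153] q7 1.7 w 31.5 t 7.925
pos [ 526.1 -213.    67.7] yawdeg 152.15 F [  2.9  -4.8 -10.8] tau [-0.989 -0.523  0.12 ] q7 1.66 w 31.6 t 8.05
pos [ 526.  -213.    67.7] yawdeg 149.14 F [  1.5  -4.8 -10.9] tau [-1.022 -0.488  0.149] q7 1.63 w 31.2 t 8.175
```

```bash
cat > g.py <<'E'
import sys
from h import *
s=read_state();print("yaw",np.degrees(s['tool_rot'][2]).round(2),"F",s['force'].round(1),"tz",s['torque'][2].round(3))
sys.exit(abs(s['torque'][2])>float(sys.argv[1]))
E
g="python3 g.py 0.24"
python3 -m jog '{"angular":[[0,0,3],[0,0,6]],"travel":[[-0.04,-0.03,0.1],[-0.04,-0.03,0.1]],"fingers":[1,1]}' >/dev/null && $g && python3 -m jog '{"angular":[[0,0,3],[0,0,6]],"travel":[[0,0,0],[0,0,0]],"fingers":[1,1]}' >/dev/null && $g && python3 -m jog '{"angular":[[0,0,3]],"travel":[[0,0,0]],"fingers":[1]}' >/dev/null && $g && python3 -m jog '{"angular":[[0,0,3]],"travel":[[0,0,0]],"fingers":[1]}' >/dev/null && $g && python3 -m jog '{"angular":[[0,0,3]],"travel":[[0,0,0]],"fingers":[1]}' >/dev/null && $g && python3 -m jog '{"angular":[[0,0,3]],"travel":[[0,0,0]],"fingers":[1]}' >/dev/null && $g && python3 -m jog '{"angular":[[0,0,3]],"travel":[[0,0,0]],"fingers":[1]}' >/dev/null && $g && python3 -m jog '{"angular":[[0,0,3]],"travel":[[0,0,0]],"fingers":[1]}' >/dev/null && $g 
python3 r.py
python3 - <<'E'
from h import *
import cv2
T=camera_model("wrist")["T"];np.save("T4.npy",T)
a=get_image("wrist");b=get_image("top");cv2.imwrite("pics/w4.png",a[:,:,::-1]);cv2.imwrite("pics/t4.png",b[:,:,::-1])
B=cv2.resize(b[190:290,195:345],(540,360),interpolation=cv2.INTER_CUBIC);
A=cv2.resize(a,(250,188),interpolation=cv2.INTER_AREA);A=cv2.copyMakeBorder(A,0,360-188,0,0,cv2.BORDER_CONSTANT)
cv2.imwrite("pics/v4.png",np.hstack([B,A])[:,:,::-1])
E
```

```text
yaw 143.13 F [-0.7 -3.5 -0.2] tz 0.057
pos [ 526.  -213.2   67.6] yawdeg 143.13 F [-0.7 -3.5 -0.2] tau [-0.891  0.228  0.057] q7 1.55 w 31.5 t 8.425False
```

View pics/v4.png

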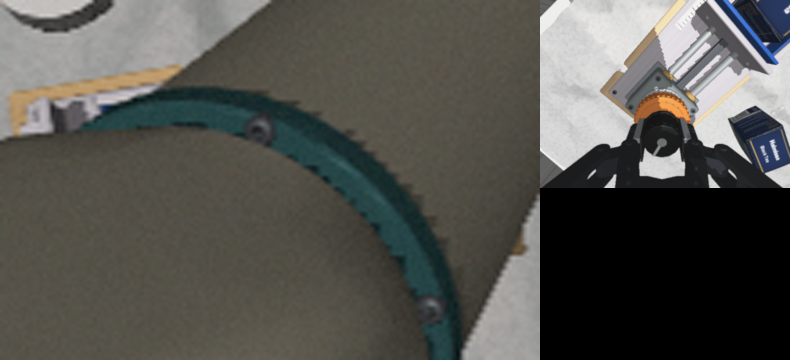

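The top view is blocked by the arm. The wrist view shows the knob held centrally in the pads. I'll fix the guard's exit code and go on turning.

```bash
sed -i 's/sys.exit(\(.*\))$/sys.exit(int(\1))/' g.py
g="python3 g.py 0.24"
python3 -m jog '{"angular":[[0,0,3],[0,0,6]],"travel":[[0,0,0],[0,0,0]],"fingers":[1,1]}' >/dev/null && $g && python3 -m jog '{"angular":[[0,0,3]],"travel":[[0,0,0]],"fingers":[1]}' >/dev/null && $g && python3 -m jog '{"angular":[[0,0,3]],"travel":[[0,0,0]],"fingers":[1]}' >/dev/null && $g && python3 -m jog '{"angular":[[0,0,3]],"travel":[[0,0,0]],"fingers":[1]}' >/dev/null && $g && python3 -m jog '{"angular":[[0,0,3]],"travel":[[0,0,0]],"fingers":[1]}' >/dev/null && $g && python3 -m jog '{"angular":[[0,0,3]],"travel":[[0,0,0]],"fingers":[1]}' >/dev/null && $g && python3 -m jog '{"angular":[[0,0,3]],"travel":[[0,0,0]],"fingers":[1]}' >/dev/null && $g && python3 -m jog '{"angular":[[0,0,3]],"travel":[[0,0,0]],"fingers":[1]}' >/dev/null && $g && python3 -m jog '{"angular":[[0,0,3]],"travel":[[0,0,0]],"fingers":[1]}' >/dev/null && $g 
python3 r.py
```

```text
yaw 137.12 F [-2.7 -3.6  4.7] tz 0.133
yaw 134.12 F [-3.7 -3.8  4.7] tz 0.113
yaw 131.13 F [-3.  -3.7  4.7] tz 0.163
yaw 128.12 F [-4.1 -4.3  4.6] tz 0.158
yaw 125.11 F [-3.4 -2.5  5.1] tz 0.125
yaw 122.12 F [-4.2 -4.4  4.3] tz 0.139
yaw 119.12 F [-3.7 -3.9  5.4] tz 0.168
yaw 116.12 F [-4.4 -4.3  5.1] tz 0.156
yaw 113.11 F [-3.8 -4.7  5.7] tz 0.126
pos [ 525.6 -213.5   67.6] yawdeg 113.11 F [-3.8 -4.7  5.7] tau [-0.973  0.907  0.126] q7 1.18 w 31.8 t 9.775
```

```bash
g="python3 g.py 0.2"
python3 -m jog '{"angular":[[0,0,3]],"travel":[[-0.02,-0.05,-0.03]],"fingers":[1]}' >/dev/null && $g && python3 -m jog '{"angular":[[0,0,3]],"travel":[[0,0,0]],"fingers":[1]}' >/dev/null && $g && python3 -m jog '{"angular":[[0,0,3]],"travel":[[0,0,0]],"fingers":[1]}' >/dev/null && $g && python3 -m jog '{"angular":[[0,0,3]],"travel":[[0,0,0]],"fingers":[1]}' >/dev/null && $g && python3 -m jog '{"angular":[[0,0,3]],"travel":[[0,0,0]],"fingers":[1]}' >/dev/null && $g && python3 -m jog '{"angular":[[0,0,3]],"travel":[[0,0,0]],"fingers":[1]}' >/dev/null && $g && python3 -m jog '{"angular":[[0,0,3]],"travel":[[0,0,0]],"fingers":[1]}' >/dev/null && $g && python3 -m jog '{"angular":[[0,0,3]],"travel":[[0,0,0]],"fingers":[1]}' >/dev/null && $g 
python3 r.py
python3 - <<'E'
from h import *
import cv2
T=camera_model("wrist")["T"];np.save("T5.npy",T)
a=get_image("wrist");cv2.imwrite("pics/w5.png",a[:,:,::-1])
E
```

```text
yaw 110.12 F [-2.9 -4.7  0.9] tz 0.106
yaw 107.13 F [-4.  -4.7  2.1] tz 0.154
yaw 104.13 F [-3.4 -5.1  2.4] tz 0.172
yaw 101.13 F [-2.7 -4.5  3.1] tz 0.208
pos [ 525.3 -213.6   67.6] yawdeg 101.13 F [-2.7 -4.5  3.1] tau [-0.908  0.773  0.208] q7 1.03 w 31.3 t 10.275
```

View pics/w5.png

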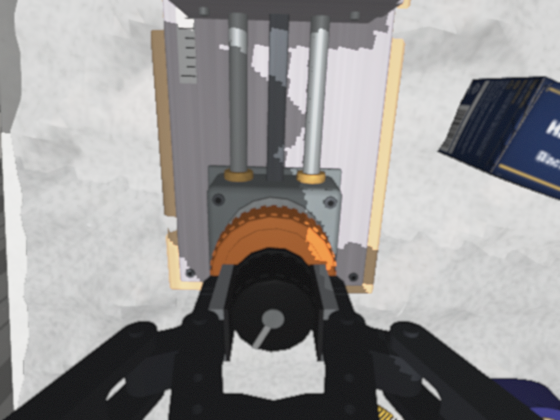

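The pointer on the knob still sits at the same angle in the wrist view, dot at (272,319) and tail to lower left, so the knob is turning with the gripper. The torque has started to rise, so I'll use small steps.

```bash
g="python3 g.py 0.24"
python3 -m jog '{"angular":[[0,0,1.5]],"travel":[[0,0,0]],"fingers":[1]}' >/dev/null && $g && python3 -m jog '{"angular":[[0,0,1.5]],"travel":[[0,0,0]],"fingers":[1]}' >/dev/null && $g && python3 -m jog '{"angular":[[0,0,1.5]],"travel":[[0,0,0]],"fingers":[1]}' >/dev/null && $g
```

```text
yaw 99.68 F [-3.5 -5.   3.6] tz 0.143
yaw 98.18 F [-3.6 -5.2  3.9] tz 0.141
yaw 96.67 F [-3.5 -3.8  3.5] tz 0.147
```

Still free friction, so the 0.208 was noise. Carrying on.

```bash
g="python3 g.py 0.215"
python3 -m jog '{"angular":[[0,0,2]],"travel":[[0,0,0]],"fingers":[1]}' >/dev/null && $g && python3 -m jog '{"angular":[[0,0,2]],"travel":[[0,0,0]],"fingers":[1]}' >/dev/null && $g && python3 -m jog '{"angular":[[0,0,2]],"travel":[[0,0,0]],"fingers":[1]}' >/dev/null && $g && python3 -m jog '{"angular":[[0,0,2]],"travel":[[0,0,0]],"fingers":[1]}' >/dev/null && $g && python3 -m jog '{"angular":[[0,0,2]],"travel":[[0,0,0]],"fingers":[1]}' >/dev/null && $g && python3 -m jog '{"angular":[[0,0,2]],"travel":[[0,0,0]],"fingers":[1]}' >/dev/null && $g && python3 -m jog '{"angular":[[0,0,2]],"travel":[[0,0,0]],"fingers":[1]}' >/dev/null && $g && python3 -m jog '{"angular":[[0,0,2]],"travel":[[0,0,0]],"fingers":[1]}' >/dev/null && $g && python3 -m jog '{"angular":[[0,0,2]],"travel":[[0,0,0]],"fingers":[1]}' >/dev/null && $g && python3 -m jog '{"angular":[[0,0,2]],"travel":[[0,0,0]],"fingers":[1]}' >/dev/null && $g
```

```text
yaw 94.66 F [-3.7 -4.4  2.8] tz 0.118
yaw 92.66 F [-4.2 -4.4  3.7] tz 0.142
yaw 90.65 F [-4.7 -3.6  4. ] tz 0.113
yaw 88.65 F [-3.4 -4.2  3.8] tz 0.131
yaw 86.65 F [-4.3 -3.8  3.4] tz 0.182
yaw 84.66 F [-4.7 -3.6  4.5] tz 0.156
yaw 82.65 F [-4.8 -3.8  2.7] tz 0.139
yaw 80.65 F [-5.4 -3.9  3.8] tz 0.196
yaw 78.66 F [-4.3 -3.9  4.5] tz 0.17
yaw 76.65 F [-5.3 -4.7  4.8] tz 0.23
```

```bash
g="python3 g.py 0.27"
python3 -m jog '{"angular":[[0,0,0.7]],"travel":[[0,0,0]],"fingers":[1]}' >/dev/null && $g && python3 -m jog '{"angular":[[0,0,0.7]],"travel":[[0,0,0]],"fingers":[1]}' >/dev/null && $g && python3 -m jog '{"angular":[[0,0,0.7]],"travel":[[0,0,0]],"fingers":[1]}' >/dev/null && $g
```

```text
yaw 75.99 F [-4.5 -4.1  5.1] tz 0.189
yaw 75.3 F [-4.3 -4.1  3.3] tz 0.199
yaw 74.6 F [-3.9 -4.3  3.7] tz 0.164
```

```bash
g="python3 g.py 0.28"
python3 -m jog '{"angular":[[0,0,0.8]],"travel":[[0,0,0]],"fingers":[1]}' >/dev/null && $g && python3 -m jog '{"angular":[[0,0,0.8]],"travel":[[0,0,0]],"fingers":[1]}' >/dev/null && $g
python3 - <<'E'
from h import *
import cv2
a=get_image("scene");b=get_image("wrist");cv2.imwrite("pics/s6.png",a[:,:,::-1]);cv2.imwrite("pics/w6.png",b[:,:,::-1]);np.save("T6.npy",camera_model("wrist")["T"])
A=cv2.resize(a[130:280,200:390],(506,400),interpolation=cv2.INTER_CUBIC);B=cv2.resize(b[:,:],(294,220))
B=cv2.copyMakeBorder(B,0,180,0,0,cv2.BORDER_CONSTANT)
cv2.imwrite("pics/v6.png",cv2.convertScaleAbs(np.hstack([A,B])[:,:,::-1],alpha=1.4))
E
```

```text
yaw 73.81 F [-4.5 -4.   4.1] tz 0.194
yaw 73.01 F [-5.5 -4.3  3.1] tz 0.177
```

View pics/v6.png

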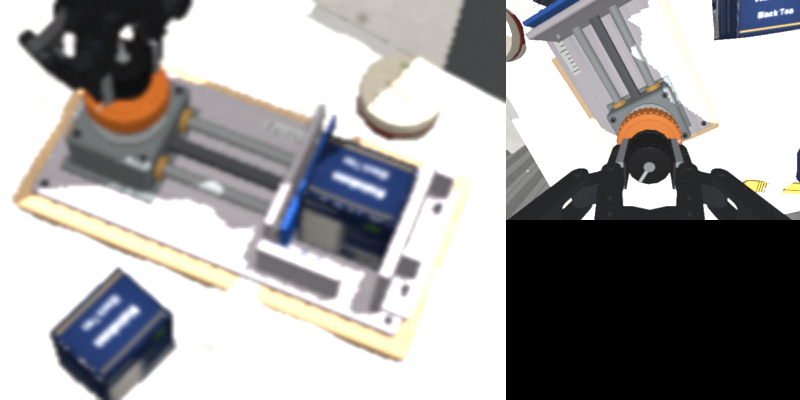

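The scene crop shows the blue face touching the carton at about (322,190), but the gap to the fence can't be resolved. I'll track carton and guide movement at sub-pixel level while I take a few more small steps.

```bash
cat > tr.py <<'E'
import sys
from h import *
import cv2
def ms(ref,im,box,guess=(0,0)):
    x0,y0,x1,y1=box; t=ref[y0:y1,x0:x1]
    W=np.float32([[1,0,x0+guess[0]],[0,1,y0+guess[1]]])
    try:
        cc,W=cv2.findTransformECC(t,im,W,cv2.MOTION_TRANSLATION,(3,200,1e-6),None,3)
        return (W[:,2]-[x0,y0]).round(2),round(cc,3)
    except cv2.error: return None
G=lambda a:cv2.cvtColor(a,cv2.COLOR_BGR2GRAY)
ref=G(cv2.imread("pics/s6.png"))
if len(sys.argv)>1: 
    ims=[G(get_image("scene")[:,:,::-1].copy()) for _ in range(3)]
    cv2.imwrite("pics/"+sys.argv[1],np.mean(ims,0).astype(np.uint8))
    im=np.mean(ims,0).astype(np.uint8)
    # carton top text, guide plate, static plate text(next carton)
    for n,b in(("carton",(322,186,348,206)),("guide",(296,168,322,222)),("fence",(345,190,368,240)),("static",(222,232,264,270))): print(n,ms(ref,im,b))
else:
    r0=G(cv2.imread("pics/scene0.png"))
    for g in((0,0),(-1,-1),(-3,-1),(-5,-3)): print("vs start carton",ms(ref,r0,(322,186,348,206),g),"static",ms(ref,r0,(222,232,264,270)))
    for g in((-8,-4),(-11,-6),(-14,-7)): print("guide",ms(ref,r0,(296,168,322,222),g))
u=np.array([-.15,.99,0]);print("px per mm along guide y",(proj("scene",[490+u[0],-70+u[1],75])-proj("scene",[490,-70,75])).round(3))
E
python3 tr.py; python3 tr.py s6b.png
```

```text
vs start carton (array([-2.53, -0.34]), 0.987) static (array([ 0.01, -0.03]), 0.999)
vs start carton (array([-2.56, -0.32]), 0.987) static (array([ 0.01, -0.03]), 0.999)
vs start carton (array([-2.56, -0.33]), 0.987) static (array([ 0.01, -0.03]), 0.999)
vs start carton (array([-2.53, -0.33]), 0.987) static (array([ 0.01, -0.03]), 0.999)
guide (array([-11.72,  -3.03]), 0.741)
guide (array([-11.72,  -3.02]), 0.741)
guide (array([-11.71,  -3.02]), 0.741)
px per mm along guide y [0.516 0.205]
carton (array([-0.03,  0.  ]), 0.996)
guide (array([ 0.  , -0.08]), 0.998)
fence (array([0.  , 0.04]), 0.999)
static (array([ 0.01, -0.02]), 0.999)
px per mm along guide y [0.516 0.205]
```

```bash
g="python3 g.py 0.28"
python3 -m jog '{"angular":[[0,0,1]],"travel":[[0,0,0]],"fingers":[1]}' >/dev/null && $g && python3 -m jog '{"angular":[[0,0,1]],"travel":[[0,0,0]],"fingers":[1]}' >/dev/null && $g && python3 tr.py s7.png
```

```text
yaw 72.01 F [-5.1 -4.3  4.7] tz 0.234
yaw 71.0 F [-5.1 -3.3  4.2] tz 0.231
carton (array([0.02, 0.04]), 0.995)
guide (array([0.13, 0.06]), 0.994)
fence (array([0.  , 0.04]), 0.999)
static (array([ 0.01, -0.02]), 0.999)
px per mm along guide y [0.516 0.205]
```

The carton has stopped while the guide moved on 0.13 px, and torque is up about 0.09 N m, or roughly 10 N. It is snug against the fence, so I'll release the knob.

```bash
python3 -m jog '{"angular":[[0,0,0],[0,0,0],[0,0,0],[0,0,0]],"travel":[[0,0,0],[0,0,0],[0,0,0],[0,0,0]],"fingers":[0,0,0,0]}' >/dev/null; python3 r.py; python3 tr.py s8.png; python3 - <<'E'
from h import *
import cv2
T=camera_model("wrist")["T"];np.save("T8.npy",T)
a=get_image("wrist");cv2.imwrite("pics/w8.png",a[:,:,::-1])
print(proj("wrist",[526,-213,133],T),proj("wrist",[526,-213,99.5],T))
E
```

```text
pos [ 526.2 -212.6   67.3] yawdeg 71.15 F [0.3 0.5 0.2] tau [ 0.021 -0.026  0.005] q7 0.64 w 85.3 t 13.725
carton (array([0.01, 0.05]), 0.995)
guide (array([0.14, 0.04]), 0.994)
fence (array([0.  , 0.04]), 0.999)
static (array([ 0.  , -0.02]), 0.999)
px per mm along guide y [0.516 0.205]
[272.48934027 318.68095939] [272.56082412 275.19972472]
```

View pics/w8.png

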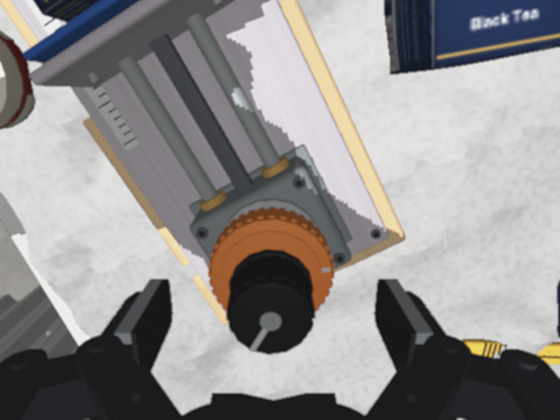

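The knob pointer shows at (270,321), midway between the open fingers to about 2 mm. The guide and carton have not moved since release. Next I'll go down around the ring.

```bash
python3 -m jog '{"angular":[[0,0,0],[0,0,0],[0,0,0],[0,0,0]],"travel":[[-0.15,-0.12,0],[-0.15,-0.12,1],[-0.15,-0.12,2],[-0.15,-0.12,2.6]],"fingers":[0,0,0,0]}' >/dev/null; python3 g.py 0.2 && python3 -m jog '{"angular":[[0,0,0],[0,0,0],[0,0,0]],"travel":[[0,0,0.5],[0,0,0.9],[0,0,0.9]],"fingers":[0,0,0]}' >/dev/null; python3 r.py;  python3 -m jog '{"angular":[[0,0,0],[0,0,0],[0,0,0],[0,0,0]],"travel":[[0,0,0],[0,0,0],[0,0,0],[0,0,0]],"fingers":[1,1,1,1]}' >/dev/null; python3 r.py
```

```text
yaw 71.14 F [-0.3  0.1  0.2] tz 0.005
pos [ 524.1 -214.    32.1] yawdeg 71.14 F [ 0.1 -0.6 -0.1] tau [-0.041  0.009 -0.004] q7 0.68 w 85.9 t 14.8
pos [ 524.5 -214.2   33. ] yawdeg 71.14 F [-1.   0.6  5.5] tau [ 0.255  0.222 -0.01 ] q7 0.68 w 55.9 t 15.3
```

```bash
g="python3 g.py 0.2"
python3 -m jog '{"angular":[[0,0,3],[0,0,6],[0,0,10],[0,0,14]],"travel":[[0,0,-0.05],[0,0,-0.05],[0,0,-0.05],[0,0,-0.05]],"fingers":[1,1,1,1]}' >/dev/null; $g && python3 -m jog '{"angular":[[0,0,3],[0,0,6]],"travel":[[0,0,0],[0,0,0]],"fingers":[1,1]}' >/dev/null && $g && python3 -m jog '{"angular":[[0,0,4]],"travel":[[0,0,0]],"fingers":[1]}' >/dev/null && $g && python3 -m jog '{"angular":[[0,0,4]],"travel":[[0,0,0]],"fingers":[1]}' >/dev/null && $g && python3 -m jog '{"angular":[[0,0,4]],"travel":[[0,0,0]],"fingers":[1]}' >/dev/null && $g && python3 -m jog '{"angular":[[0,0,4]],"travel":[[0,0,0]],"fingers":[1]}' >/dev/null && $g && python3 -m jog '{"angular":[[0,0,4]],"travel":[[0,0,0]],"fingers":[1]}' >/dev/null && $g && python3 -m jog '{"angular":[[0,0,4]],"travel":[[0,0,0]],"fingers":[1]}' >/dev/null && $g && python3 -m jog '{"angular":[[0,0,4]],"travel":[[0,0,0]],"fingers":[1]}' >/dev/null && $g && python3 -m jog '{"angular":[[0,0,4]],"travel":[[0,0,0]],"fingers":[1]}' >/dev/null && $g && python3 -m jog '{"angular":[[0,0,4]],"travel":[[0,0,0]],"fingers":[1]}' >/dev/null && $g
python3 r.py
```

```text
yaw 57.03 F [-1.3  1.5  2.2] tz 0.053
yaw 51.06 F [-1.4  1.1  2.7] tz 0.072
yaw 47.05 F [-1.9  1.   3.3] tz 0.102
yaw 43.04 F [-2.5  2.6  3.2] tz 0.096
yaw 39.04 F [-3.4  2.4  4.2] tz 0.112
yaw 35.04 F [-3.6  2.2  3.9] tz 0.101
yaw 31.05 F [-3.1  2.4  5. ] tz 0.093
yaw 27.05 F [-3.3  3.3  5.6] tz 0.169
yaw 23.05 F [-2.8  2.8  5.7] tz 0.128
yaw 19.06 F [-4.2  3.4  6. ] tz 0.11
yaw 15.07 F [-3.7  4.   6.2] tz 0.124
pos [ 523.3 -213.    33.1] yawdeg 15.07 F [-3.7  4.   6.2] tau [0.163 0.591 0.124] q7 -0.09 w 56.0 t 17.175
```

```bash
g="python3 g.py 0.24"
python3 -m jog '{"angular":[[0,0,4]],"travel":[[-0.03,-0.05,-0.08]],"fingers":[1]}' >/dev/null; $g && python3 -m jog '{"angular":[[0,0,4]],"travel":[[0,0,0]],"fingers":[1]}' >/dev/null && $g && python3 -m jog '{"angular":[[0,0,4]],"travel":[[0,0,0]],"fingers":[1]}' >/dev/null && $g && python3 -m jog '{"angular":[[0,0,4]],"travel":[[0,0,0]],"fingers":[1]}' >/dev/null && $g && python3 -m jog '{"angular":[[0,0,4]],"travel":[[0,0,0]],"fingers":[1]}' >/dev/null && $g && python3 -m jog '{"angular":[[0,0,4]],"travel":[[0,0,0]],"fingers":[1]}' >/dev/null && $g && python3 -m jog '{"angular":[[0,0,4]],"travel":[[0,0,0]],"fingers":[1]}' >/dev/null && $g && python3 -m jog '{"angular":[[0,0,4]],"travel":[[0,0,0]],"fingers":[1]}' >/dev/null && $g && python3 -m jog '{"angular":[[0,0,4]],"travel":[[0,0,0]],"fingers":[1]}' >/dev/null && $g && python3 -m jog '{"angular":[[0,0,4]],"travel":[[0,0,0]],"fingers":[1]}' >/dev/null && $g
python3 r.py
```

```text
yaw 11.06 F [-0.1 -0.1 -6.5] tz 0.086
yaw 7.07 F [-1.1  2.1 -1.6] tz 0.088
yaw 3.08 F [-0.9  1.8 -0.6] tz 0.115
yaw -0.92 F [-1.8  1.5  0.3] tz 0.147
yaw -4.91 F [-0.8  2.8  0.6] tz 0.096
yaw -8.9 F [-2.1  2.5  0.4] tz 0.113
yaw -12.89 F [-0.8  2.8  0.1] tz 0.187
yaw -16.88 F [-0.9  4.   1.2] tz 0.163
yaw -20.86 F [-0.7  4.1  1. ] tz 0.216
yaw -24.85 F [-1.4  5.3  2.3] tz 0.289
pos [ 523.4 -211.7   33.2] yawdeg -24.85 F [-1.4  5.3  2.3] tau [0.375 0.372 0.289] q7 -0.7 w 56.0 t 18.425
```

The ring is biting. I'll go on in 3° steps.

```bash
g="python3 g.py 0.52"
python3 -m jog '{"angular":[[0,0,3]],"travel":[[0,0,0]],"fingers":[1]}' >/dev/null; $g && python3 -m jog '{"angular":[[0,0,3]],"travel":[[0,0,0]],"fingers":[1]}' >/dev/null && $g && python3 -m jog '{"angular":[[0,0,3]],"travel":[[0,0,0]],"fingers":[1]}' >/dev/null && $g && python3 -m jog '{"angular":[[0,0,2]],"travel":[[0,0,0]],"fingers":[1]}' >/dev/null && $g && python3 -m jog '{"angular":[[0,0,2]],"travel":[[0,0,0]],"fingers":[1]}' >/dev/null && $g && python3 -m jog '{"angular":[[0,0,2]],"travel":[[0,0,0]],"fingers":[1]}' >/dev/null && $g && python3 -m jog '{"angular":[[0,0,2]],"travel":[[0,0,0]],"fingers":[1]}' >/dev/null && $g
python3 r.py
```

```text
yaw -27.83 F [-1.4  3.6  0.7] tz 0.315
yaw -30.8 F [-0.5  4.6  1.7] tz 0.283
yaw -33.8 F [-1.4  4.4  2.4] tz 0.299
yaw -35.8 F [-1.4  4.5  3.4] tz 0.333
yaw -37.78 F [-0.7  5.5  1.7] tz 0.272
yaw -39.79 F [-1.6  5.1  2.5] tz 0.309
yaw -41.78 F [-1.2  5.7  2.2] tz 0.313
pos [ 523.7 -211.2   33.2] yawdeg -41.78 F [-1.2  5.7  2.2] tau [0.75  0.406 0.313] q7 -0.98 w 55.8 t 19.3
```

Torque has levelled at about 0.3. That could be stick-slip or the pads slipping on the ring, so I'll check with the wrist camera whether the ring turns with the tool.

```bash
python3 -c "
from h import *
import cv2
cv2.imwrite('pics/ra.png',get_image('wrist')[:,:,::-1])"
python3 -m jog '{"angular":[[0,0,1]],"travel":[[0,0,0]],"fingers":[1]}' >/dev/null; python3 g.py 0.6 && python3 -m jog '{"angular":[[0,0,1]],"travel":[[0,0,0]],"fingers":[1]}' >/dev/null;  python3 g.py 0.6 && python3 -m jog '{"angular":[[0,0,1]],"travel":[[0,0,0]],"fingers":[1]}' >/dev/null;  python3 g.py 0.6
python3 -c "
from h import *
import cv2
b=get_image('wrist')[:,:,::-1];cv2.imwrite('pics/rb.png',b);a=cv2.imread('pics/ra.png')
f=lambda x:cv2.resize(x[190:340,180:370],(400,316),interpolation=cv2.INTER_CUBIC)
cv2.imwrite('pics/rab.png',cv2.convertScaleAbs(np.hstack([f(a),f(b)]),alpha=1.5))"
```

```text
yaw -42.77 F [-1.   5.5  3. ] tz 0.255
yaw -43.75 F [-0.3  5.4  3.4] tz 0.287
yaw -44.76 F [0.4 6.3 3.2] tz 0.335
```

View pics/rab.png

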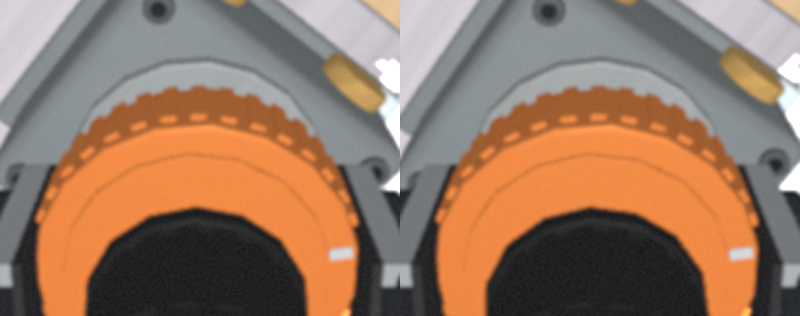

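The ring's grey mark is at (341,254) in both views, so the ring turns with the tool and the pads aren't slipping. I'll take a couple more small steps, also reading the wrist joint torque.

```bash
cat > g2.py <<'E'
from h import *
s=read_state();print("yaw",np.degrees(s['tool_rot'][2]).round(2),"tz",s['torque'][2].round(3),"tau7",s['tau'][6].round(3),"qd7",s['qd'][6].round(3),"Fz",s['force'][2].round(1))
E
python3 g2.py; python3 -m jog '{"angular":[[0,0,0]],"travel":[[0,0,0]],"fingers":[1]}' >/dev/null; python3 g2.py; python3 -m jog '{"angular":[[0,0,0.5]],"travel":[[0,0,0]],"fingers":[1]}' >/dev/null; python3 g2.py; python3 -m jog '{"angular":[[0,0,1.5]],"travel":[[0,0,0]],"fingers":[1]}' >/dev/null; python3 g2.py; python3 -m jog '{"angular":[[0,0,1]],"travel":[[0,0,0]],"fingers":[1]}' >/dev/null; python3 g2.py
```

```text
yaw -44.79 tz 0.169 tau7 -0.207 qd7 0.02 Fz 1.7
yaw -44.76 tz 0.148 tau7 -0.142 qd7 0.0 Fz 2.4
yaw -45.23 tz 0.303 tau7 -0.268 qd7 -0.067 Fz 2.6
yaw -46.75 tz 0.401 tau7 -0.14 qd7 -0.206 Fz 2.7
yaw -47.75 tz 0.261 tau7 -0.154 qd7 -0.135 Fz 2.3
```

```bash
python3 -m jog '{"angular":[[0,0,1]],"travel":[[0,0,0]],"fingers":[1]}' >/dev/null; python3 g2.py; python3 -m jog '{"angular":[[0,0,1]],"travel":[[0,0,0]],"fingers":[1]}' >/dev/null; python3 g2.py; python3 -m jog '{"angular":[[0,0,1]],"travel":[[0,0,0]],"fingers":[1]}' >/dev/null; python3 g2.py; python3 -m jog '{"angular":[[0,0,1]],"travel":[[0,0,0]],"fingers":[1]}' >/dev/null; python3 g2.py
```

```text
yaw -48.74 tz 0.415 tau7 -0.241 qd7 -0.133 Fz 2.9
yaw -49.76 tz 0.278 tau7 -0.08 qd7 -0.135 Fz 1.8
yaw -50.74 tz 0.364 tau7 -0.237 qd7 -0.131 Fz 2.3
yaw -51.74 tz 0.283 tau7 -0.155 qd7 -0.138 Fz 3.2
```

In-motion readings peak at 0.40-0.42 N m. The angle past the bite (about 0.65 rad at 0.9 N m/rad) suggests 0.55-0.7, so both estimates are inside hand-tight. I'll stop, release, back off upward and check.

```bash
python3 -m jog '{"angular":[[0,0,0],[0,0,0],[0,0,0],[0,0,0],[0,0,0]],"travel":[[0,0,0],[0,0,0],[0,0,0],[0,0,0],[0,0,0]],"fingers":[1,0,0,0,0]}'; python3 r.py; python3 -m jog '{"angular":[[0,0,0],[0,0,0],[0,0,0],[0,0,0],[0,0,0]],"travel":[[0,0,-3],[0,0,-7],[0,0,-12],[0,0,-15],[0,0,-15]],"fingers":[0,0,0,0,0]}'; python3 tr.py s9.png; python3 -c "
from h import *
import cv2
a=get_image('wrist')[:,:,::-1];cv2.imwrite('pics/w9.png',a)
s=cv2.cvtColor(cv2.imread('pics/s9.png'),cv2.COLOR_BGR2RGB)[130:260,200:390]
A=cv2.resize(a,(400,300));B=cv2.resize(s,(400,274),interpolation=cv2.INTER_CUBIC);B=cv2.copyMakeBorder(B,0,26,0,0,cv2.BORDER_CONSTANT)
cv2.imwrite('pics/v9.png',np.hstack([A,B]))"; python3 r.py
```

```text
clock: 21.4
eef_pos: [523.9, -214.1, 33.8]
tool_rot: [3.141, -0.0, -0.906]
force: [0.7, -0.2, -0.2]
width: 85.4
pos [ 523.9 -214.1   33.8] yawdeg -51.88 F [ 0.7 -0.2 -0.2] tau [-0.002  0.011 -0.023] q7 -1.15 w 85.4 t 21.4
clock: 22.02
eef_pos: [525.0, -214.9, 186.0]
tool_rot: [-3.139, -0.004, -0.905]
force: [0.8, 0.4, 0.1]
width: 85.4
carton (array([-0.01,  0.08]), 0.988)
guide (array([-0.19,  0.38]), 0.799)
fence (array([ 0.03, -0.03]), 0.853)
static (array([ 0.01, -0.03]), 0.999)
px per mm along guide y [0.516 0.205]
pos [ 523.3 -213.1  182.4] yawdeg -51.86 F [-0.1  0.5 -0.4] tau [-0.06   0.059 -0.048] q7 -1.33 w 85.2 t 22.225
```

View pics/v9.png

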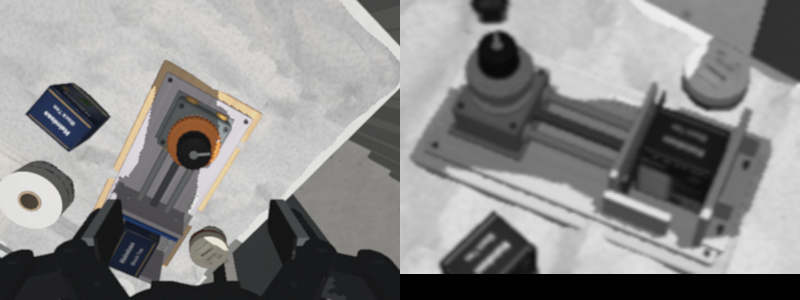

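The arm is clear with zero force. The carton is in place (0.1 px), and the knob pointer's world direction is the same as when I released it (about 223° then, 225° now). Handing in.

```bash
python3 -c "
from cell import *
print(finish_job())"
```

```text
the job is handed in; nothing more can be done
None
```

I turned the knob until the guide held the carton against the fence, tightened the lock ring, backed the gripper off upward, and handed the job in at about 22 s. The ring's final tightness is the least certain part.

- **First grasp:** It closed on nothing, because the real fingertips sit about 33 mm behind the reported TCP. I corrected for that from the images. After that the grip widths read 31 mm on the knob and 56 mm on the ring, both about 2 mm under the given diameters.
- **Knob:** I turned it about 2.3 rad clockwise. Torque rose from 0.14 to 0.23 N m, which is roughly 10 N on the carton. On the last steps the guide kept advancing while the carton stayed put, so it is against the fence.
- **Lock ring:** I turned it about 2.1 rad clockwise. It bit after about 1.4–1.5 rad, and I went about 0.65 rad further. The two torque estimates disagree: readings while turning were 0.26–0.42 N m, while the stated stiffness gives 0.55–0.7 N m. I stopped there because further turning risked overtightening.
- **After release:** The carton had moved less than 0.1 px and the knob pointer was unchanged within about 2°. Tool force was about zero. The guide and fence image checks were unreliable because the light had changed (correlation 0.80 and 0.85). The pot, label roll and second carton were not touched.

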